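# Fetch two plaster figures from behind the paint jars

## Robot

A 6-joint arm with a two-finger parallel gripper is mounted at the origin on the work surface. World frame = base frame: x ahead of the robot, y to its left, z up, the work surface at z = 0. Lengths are in mm, angles in rad, forces in N, time in s.
With the tool pointing down it reaches from about 350 to 975 mm from the base axis. Payload 7.1 kg.
Tool frame: the origin (TCP) lies midway between the tips of the shut fingers; the grasp point (between the pads) lies 19 mm behind it; z points along the fingers, x is the direction in which the jaws open and shut, and the axes are right-handed (so a half turn about z gives the same grasp; the last joint's range is limited). The gripper opens to 88 mm and grips with 3 to 60 N. Pads are 20 mm wide; open, the fingers measure 115 mm over their backs; the gripper's body (75 mm by 178 mm) begins 61 mm behind the grasp point.
Start: joints at [1.188, 0.423, 1.63, -0, 1.089, -0.019], TCP at [222.36, 584.089, 200.475] pointing down, gripper open.
Joint ranges: [-3, 3], [-0.9, 2.11], [0.09, 2.58], [-1.31, 4.45], [0.11, 2.69], [-2.54, 2.54]. Speed limits (rad/s): [2.39, 2.39, 3.01, 3.14, 3.14, 3.14].

## Interface

Orientations are given as a rotation vector (axis times angle).
In Python, from workcell import telemetry, imaging, ticket gives the robot as it stands.
- The arm moves only by the tool jog_arm, never from a script. Its arguments are lists of equal length, an entry for each row: "travel": the shift along the world's x, y, z in units of 400 mm (1.0 is 400 mm), a list of three; "dr": the turn, a rotation vector about the world's x, y, z in units of 90 degrees (1.0 is 90 degrees), a list of three. In form: {"travel": [[tx, ty, tz], ...], "dr": [[wx, wy, wz], ...]}. A call has exactly 10 rows; each row is the pose to reach, as a shift and turn from the pose measured when the call began; what a row does not reach only later rows make up. A row lasts 1/10 s, in which the tool goes at most 50 mm and 8.59 degrees, less where a joint would pass 70% of its speed; a pose out of reach is approached as far as the arm can. A call with a number of a shift or a turn outside -1 to 1 is refused whole. A call with a gripper value outside its range is refused whole. "hand" is the opening, from -1 (shut) to 1 (fully open), set as the call begins (left out, the last holds). The fingers move at their own pace and stop on an object; the grip force is fixed at half the most. Time passes only in rows, so rows that repeat a pose let the fingers close, or fill a call up. It gives the time, the measured TCP pose, the force and the opening at its end, in the units of the state.
- telemetry.get_obs(): the state, without advancing time (a new reading comes with each control period).
- imaging.get_image(name): name is "scene" or "top" or "wrist"; returns a dict with "pixels" (400x640x3 uint8, red, green, blue), "range_z" (400x640 float32, mm along the optical axis (not along the pixel's ray), 0 where there is no reading), "fx", "fy", "cx", "cy" (pixels), "extrinsics" (4x4, takes a point from world to camera coordinates). Camera axes: x right, y down, z forward; pixel columns grow to the right and rows downward; lengths in mm; the calibration is good to about 2 mm. A picture is of the moment at which its call begins.
- ticket.close_job(): hands the job in, once; it reports no verdict.
The state is a dict: "t": time; "qpos": joint angles; "qvel": joint speeds; "joint_torque": joint torques, N m; "ee_pos": TCP position; "orientation": TCP orientation; "ft_force": force on the tool from outside, world axes, zero at the start; "moment": the same for the moment, N m; "width": finger opening in mm.
Only numpy, scipy, OpenCV 4.12 (cv2) and the standard library are available. Lean on these libraries where they do the work, as an engineer would, in place of code of your own. Each camera call takes 0.05 s, during which the arm holds its last target. There are 200 camera calls.

## Task

Two plaster figures stand behind two paint jars on the wooden boards. First move both jars into the grey side tray; then set the angel upright in the middle of the yellow circle of the round turntable, and the cottage upright in the middle of the green circle of the cork mat, gently; last put the jars back upright on the boards, each in the middle of the pad of its own lid colour, wherever it stood before. Do not shift the amber tea glass or knock a jar or figure over.

Things in the scene. Friction and masses are not known exactly. Their poses are not given: they have to be found in the camera images.
- jar_red_mid (a point): paint jar, upright cylinder 50 mm across, 100 mm tall, white with a red band and a red lid as wide as the body, about 0.22 kg; the point is at its centre, 50 mm above its underside, z up. Starts on either wooden board (not always that of its colour), close in front of a figure. Grip from above across the diameter, fingers to either side of it (not towards the figure), at mid-height or up to 25 mm higher
- jar_blue_mid (a point): paint jar, upright cylinder 50 mm across, 100 mm tall, white with a blue band and a blue lid as wide as the body, about 0.22 kg; the point is at its centre, 50 mm above its underside, z up. Starts on either wooden board (not always that of its colour), close in front of a figure. Grip from above across the diameter, fingers to either side of it (not towards the figure), at mid-height or up to 25 mm higher
- angel_mid (a point): white plaster angel, 64 mm tall, brass halo disc on its head, about 0.12 kg; round robe 36 mm across, foot 44 mm across. The point is on the robe's axis, 32 mm above its underside; z up, x to its back, y along the wings (66 mm span, 5 mm thick, inside the robe's depth). Grip the robe from above along x (front and back), at or up to 6 mm below the point; fingers fit only with no jar beside it
- cottage_mid (a point): cream plaster cottage with stepped terracotta roof (no overhang) and chimney, 60 mm tall, about 0.13 kg; walls 40 mm square and 40 mm high. The point is on its vertical axis, 30 mm above its underside; z up, x and y square to the walls. Grip two opposite walls from above, about 5 mm below the point; fingers fit only with no jar beside it
- red_pad (a point): round red pad, 74 mm across, flush in a fixed wooden board 160 mm long, 124 mm wide, 10 mm thick; the point is the pad's centre on the board's top face, 10 mm above the table. +x runs along the board's length to the end where a figure stands at the start, about 65 mm from the pad's centre; +y to the left, z up
- blue_pad (a point): round blue pad, 74 mm across, flush in a fixed wooden board 160 mm long, 124 mm wide, 10 mm thick; the point is the pad's centre on the board's top face, 10 mm above the table. +x runs along the board's length to the end where a figure stands at the start, about 65 mm from the pad's centre; +y to the left, z up
- tray: grey open side tray, fixed, 120 mm (its x) by 180 mm (its y), rim 20 mm high, walls and floor 5 mm thick; origin at the centre of its underside on the table, z up. Takes both jars side by side, e.g. 42 mm either side of the middle along y
- turntable_mid (a point): round aluminium decorating turntable, fixed, 120 mm across, top 24 mm above the table, with a flush yellow circle 74 mm across in its middle; the point is the centre of its top face, z up. Place of the angel
- cork_mid (a point): square cork mat, fixed, 100 mm square and 8 mm thick, with a flush green circle 74 mm across in its middle; the point is the centre of its top face, z up. Place of the cottage
- tea_glass_mid (a point): amber tea glass, a bystander to be left alone, 64 mm across and 85 mm tall, on the table beyond the boards; the point is at its centre, half-way up
There are look-alikes about, which are no part of the job. Of the things like the part that bears angel_mid, leave any that is black or turquoise; of the rest the smaller one is meant.

How it is judged:
By the outcome, as a careful person would: the job done as asked, in the order asked, and still so for the second after the job is handed in, with the robot touching nothing.
It also fails if it takes over 136 s, if anything falls off the work surface, if the arm or the gripper's body presses on something with over 40 N, if the wrist force passes 120 N, or if a joint passes its speed limit or range.

## Working session

There is one attempt and no reset: what is moved stays moved. The work goes in short steps, Python scripts to look and compute and a tool call to move; the robot and the scene stay as the last step left them, time stands still between calls to the robot, and variables do not carry over. Pictures are saved under pics/ and viewed, about 12 in all and at most 16, crops included, and the job is handed in when it is done.

Besides the shell and the picture viewer there is one more tool, called after "Request:" as name(argument=value, ...) on one line, values as JSON. jog_arm: Moves the arm, as the interface text tells. Its arguments: {"type":"object","properties":{"travel":{"type":"array"},"dr":{"type":"array"},"hand":{"type":"number"}},"required":["travel","dr"]}

```bash
ls; mkdir -p pics; cat > h.py <<'E'
import numpy as np, cv2
from workcell import telemetry, imaging, ticket
def get(n):
    return imaging.get_image(n)
def save(im,fn,crop=None,s=1):
    p=im["pixels"][:,:,::-1]
    if crop: x0,y0,x1,y1=crop; p=p[y0:y1,x0:x1]
    if s!=1: p=cv2.resize(p,None,fx=s,fy=s,interpolation=cv2.INTER_CUBIC)
    cv2.imwrite("pics/"+fn,p)
def ray(im,u,v,z):
    E=im["extrinsics"];R=E[:3,:3];t=E[:3,3];c=-R.T@t
    d=R.T@np.array([(u-im["cx"])/im["fx"],(v-im["cy"])/im["fy"],1.])
    return c+d*(z-c[2])/d[2]
def cloud(im):
    E=im["extrinsics"];R=E[:3,:3];t=E[:3,3]
    v,u=np.mgrid[:400,:640];Z=im["range_z"]
    P=np.stack([(u-im["cx"])/im["fx"]*Z,(v-im["cy"])/im["fy"]*Z,Z],-1)
    W=(P-t)@R; W[Z<=0]=np.nan
    return W
def st():
    o=telemetry.get_obs(); print({k:np.round(o[k],3) for k in("t","qpos","ee_pos","orientation","ft_force","width")})
E
python3 - <<'E'
from h import *
st()
for n in("scene","top"):
    im=get(n); save(im,n+"1.png"); np.savez(n+"1.npz",**im)
    print(n,im["fx"],-im["extrinsics"][:3,:3].T@im["extrinsics"][:3,3])
E
```

```text
pics
{'t': np.float64(0.0), 'qpos': array([ 1.188,  0.424,  1.631, -0.   ,  1.089, -0.019]), 'ee_pos': array([222.135, 583.542, 199.707]), 'orientation': array([ 2.586e+00,  1.782e+00, -2.000e-03]), 'ft_force': array([-0.095, -0.172, -0.028]), 'width': np.float64(87.121)}
scene 372.22797788499776 [1080.62842437  482.64379417  695.29419829]
top 410.55513236766615 [ 441.14617727  -19.67850404 1061.37516901]
```

View pics/top1.png

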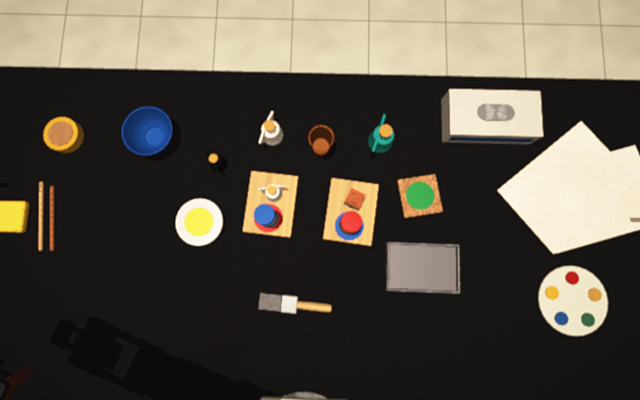

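View pics/scene1.png

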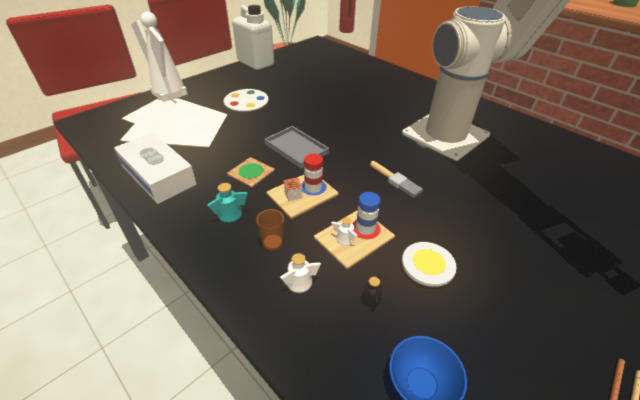

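Top view candidates for the angel: white on the board (272,191), a white one behind it (270,130), turquoise (382,137) and black (215,160). I'd pick the one on the board and will check sizes. The blue jar (266,216) stands on the red pad and the red jar (351,223) on the blue pad, so they swap. The cottage is at (355,198), turntable (199,221), cork (420,195), tray (423,268) and glass (320,140).

```bash
cat > m.py <<'E'
from h import *
im=dict(np.load("top1.npz")); W=cloud(im); hsv=cv2.cvtColor(im["pixels"],cv2.COLOR_RGB2HSV)
H,S,V=[hsv[...,i].astype(int) for i in range(3)]
def blob(name,mask,box,z,minA=20):
    m=np.zeros((400,640),np.uint8);x0,y0,x1,y1=box;m[y0:y1,x0:x1]=mask[y0:y1,x0:x1]
    n,l,s,c=cv2.connectedComponentsWithStats(m)
    if n<2: print(name,"none");return
    i=1+np.argmax(s[1:,4]); cs,_=cv2.findContours((l==i).astype(np.uint8),0,1)
    h=cv2.convexHull(np.vstack(cs)); w=np.array([ray(im,*p[0],z) for p in h])[:,:2].astype(np.float32)
    r=cv2.minAreaRect(w); zz=W[...,2][l==i]
    print(name,s[i,4],"px",c[i].round(1),"rect",np.round(r[0],1),np.round(r[1],1),round(r[2],1),"z",np.round(np.nanpercentile(zz,[10,50,90]),1))
    return l==i
sat=S>110
blob("bluejar",(H>100)&(H<130)&sat&(W[...,2]>95),(245,195,290,235),110)
blob("redjar",((H<8)|(H>172))&sat&(W[...,2]>95),(330,205,372,240),110)
blob("yellow",(H>22)&(H<35)&sat,(170,190,230,250),24)
blob("turnt",(V>130),(170,190,230,250),24)
blob("green",(H>40)&(H<85)&sat,(390,170,450,220),8)
blob("cork",(V>90),(390,170,450,220),8)
blob("tray",(V>60),(380,235,470,300),20)
blob("boardR",(V>90)&(W[...,2]<60),(238,165,305,242),10)
blob("boardB",(V>90)&(W[...,2]<60),(318,172,385,250),10)
blob("cottage",(W[...,2]>35)&(((H<14)|(H>170))),(340,185,372,211),65)
blob("angel halo",(H>8)&(H<30)&(S>80)&(W[...,2]>55),(255,175,292,205),74)
blob("angel all",(W[...,2]>25),(255,175,292,202),50)
blob("angel2 all",(W[...,2]>15),(250,105,292,150),50)
blob("glass",(W[...,2]>30),(300,118,340,160),85)
for n,b in(("ang",(255,178,292,200)),("ang2",(250,105,292,150))):
    print(n,np.nanmax(W[b[1]:b[3],b[0]:b[2],2]))
print("table z",np.nanmedian(W[300:330,400:500,2]))
E
python3 m.py
python3 - <<'E'
from h import *
im=dict(np.load("top1.npz"));save(im,"c1.png",(160,90,480,310),2.5)
E
```

```text
bluejar 321 px [264.3 214.5] rect [539.7 102.5] [44.5 44.7] 1.6 z [107.3 109.9 112.3]
redjar 346 px [350.8 221.3] rect [529.5 -98.5] [45.7 47.9] 46.1 z [108.1 110.3 112.5]
yellow 620 px [198.4 221.4] rect [526.3 280.5] [69.2 68.8] 3.7 z [21.9 24.2 27. ]
turnt 1804 px [198.6 221.6] rect [526.7 280.5] [119.6 120.3] 1.6 z [21.  23.8 26.5]
green 605 px [419.7 195.1] rect [ 612.1 -284. ] [68.1 70.2] 1.5 z [ 6.8  9.2 11.8]
cork 1559 px [419.6 195.4] rect [ 611.3 -283.9] [102.4 103.3] 10.5 z [ 5.7  8.7 11.3]
tray 3660 px [422.9 267.5] rect [ 428.  -287.1] [184.4 121.9] 89.5 z [ 3.3  6.3 19.2]
boardR 2566 px [270.9 202.1] rect [580.1 102.1] [127.2 164. ] 84.9 z [ 6.6 10.1 14.1]
boardB 2629 px [350.5 210.2] rect [ 565.7 -106.1] [127.4 163.9] 83.3 z [ 7.  10.4 14.5]
cottage 263 px [354.5 198.2] rect [ 590.3 -110.9] [38.3 40.1] 64.6 z [51.5 56.9 65.4]
angel halo 67 px [271.1 189.5] rect [605.1  94. ] [22.8 19. ] 47.3 z [70.1 74.1 76.6]
angel all 239 px [272.3 190.5] rect [604.4  96.6] [66.6 38.5] 86.3 z [41.4 55.7 74.9]
angel2 all 421 px [269.8 130.1] rect [770.4 102.1] [53.3 86.3] 82.7 z [29.5 57.3 82.2]
glass 387 px [320.6 137.3] rect [732.5 -23.5] [71.1 61.5] 1.4 z [38.9 69.4 85.1]
ang 78.57816273220436
ang2 85.65598150499409
table z 0.9558569266900825
```

View pics/c1.png

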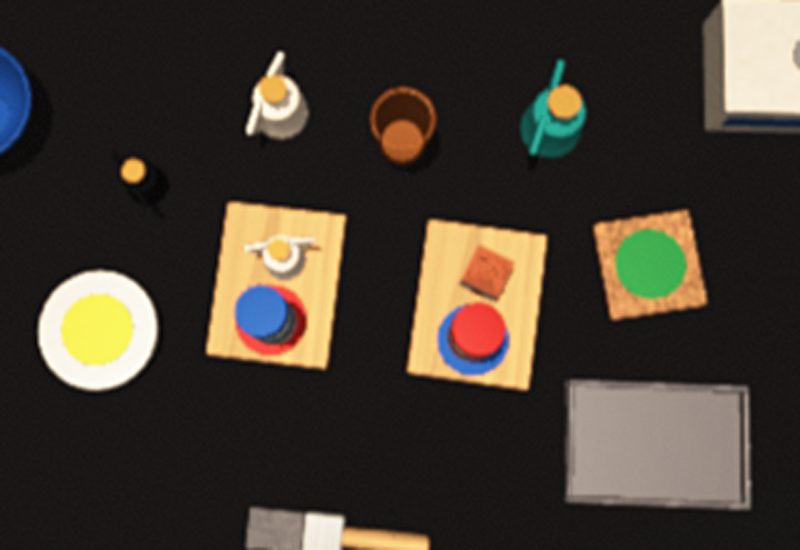

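The board angel (wings 66.6 mm, top 75 mm) is the smaller white one; the other white one has an 86 mm span. All heights and sizes agree with the given values. I'm heading for the blue jar.

Request:
jog_arm(travel=[[0.04,-0.05,0.01],[0.11,-0.14,0.04],[0.18,-0.24,0.07],[0.25,-0.34,0.1],[0.32,-0.44,0.1],[0.4,-0.54,0.1],[0.47,-0.64,0.1],[0.54,-0.74,0.1],[0.61,-0.84,0.1],[0.66,-0.9,0.1]], dr=[[0,0,0.02],[0,0,0.04],[0,0,0.06],[0,0,0.08],[0,0,0.1],[0,0,0.12],[0,0,0.14],[0,0,0.16],[0,0,0.175],[0,0,0.175]], hand=1)

```text
t: 1.1
ee_pos: [487.2, 220.8, 239.6]
orientation: [2.318, 2.119, -0.002]
ft_force: [-0.1, 1.2, -0.2]
width: 87.8
```

```bash
python3 -c "
from h import *
st()"
```

```text
{'t': np.float64(1.1), 'qpos': array([ 0.404,  0.245,  1.792, -0.002,  1.106, -1.076]), 'ee_pos': array([487.187, 220.805, 239.625]), 'orientation': array([ 2.318e+00,  2.119e+00, -2.000e-03]), 'ft_force': array([-0.09 ,  1.23 , -0.168]), 'width': np.float64(87.778)}
```

Request:
jog_arm(travel=[[0.01,-0.03,0],[0.03,-0.08,0],[0.06,-0.14,0],[0.09,-0.2,0],[0.11,-0.25,0],[0.125,-0.28,0],[0.131,-0.295,0],[0.131,-0.296,0],[0.131,-0.296,0],[0.131,-0.296,0]], dr=[[0,0,0],[0,0,0],[0,0,0],[0,0,0],[0,0,0],[0,0,0],[0,0,0],[0,0,0],[0,0,0],[0,0,0]])

```text
t: 2.1
ee_pos: [539.2, 103.2, 239.6]
orientation: [2.317, 2.12, -0.003]
ft_force: [0.2, -1.0, -0.2]
width: 87.8
```

```bash
python3 -c "
from h import *
im=get('wrist');save(im,'w1.png');np.savez('w1.npz',**im)
print(im['fx'],im['cx'],im['cy']);print(im['extrinsics'].round(3),-im['extrinsics'][:3,:3].T@im['extrinsics'][:3,3])"
```

```text
358.9798221926911 326.73220999252305 194.43523559862638
[[ 8.90000e-02  9.96000e-01 -2.00000e-03 -1.51068e+02]
 [ 9.52000e-01 -8.50000e-02  2.93000e-01 -5.51902e+02]
 [ 2.91000e-01 -2.80000e-02 -9.56000e-01  2.74558e+02]
 [ 0.00000e+00  0.00000e+00  0.00000e+00  1.00000e+00]] [459.18052635 111.41797314 423.71999696]
```

View pics/w1.png

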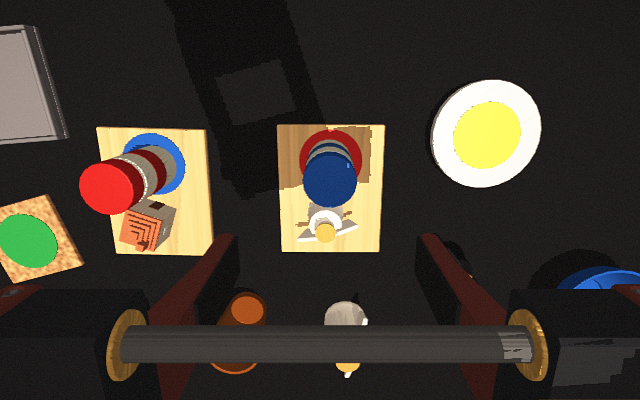

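The wrist view shows the blue lid at (330,180), red pad arc around (330,155), red lid (110,188), blue pad (155,163), angel halo (325,232), cottage roof (147,230), and both target circles.

```bash
cat > m2.py <<'E'
from h import *
import sys
im=dict(np.load(sys.argv[1])); W=cloud(im); hsv=cv2.cvtColor(im["pixels"],cv2.COLOR_RGB2HSV)
H,S,V=[hsv[...,i].astype(int) for i in range(3)]; Z=W[...,2]
def blob(name,mask,z,box=(0,0,640,400)):
    m=np.zeros((400,640),np.uint8);x0,y0,x1,y1=box;m[y0:y1,x0:x1]=mask[y0:y1,x0:x1]
    n,l,s,c=cv2.connectedComponentsWithStats(m)
    if n<2: print(name,"none");return
    i=1+np.argmax(s[1:,4]); cs,_=cv2.findContours((l==i).astype(np.uint8),0,1)
    h=cv2.convexHull(np.vstack(cs)); w=np.array([ray(im,*p[0],z) for p in h])[:,:2].astype(np.float32)
    r=cv2.minAreaRect(w); e=cv2.minEnclosingCircle(w)
    print(name,s[i,4],c[i].round(0),"rect",np.round(r[0],1),np.round(r[1],1),round(r[2],1),"circ",np.round(e[0],1),round(e[1],1),"z",np.round(np.nanpercentile(Z[l==i],[10,50,90]),1))
red=((H<5)|(H>174))&(S>150)&(V>50); blue=(H>100)&(H<130)&(S>120)&(V>30)
if __name__=="__main__":
    blob("blue lid",blue&(Z>100),110,(250,100,400,260)); blob("red lid",red&(Z>100),110,(60,120,200,260))
    blob("red pad",red&(Z<20),10,(270,110,390,260)); blob("blue pad",blue&(Z<20),10,(80,110,220,260))
    blob("boardR",(V>60)&(Z>4)&(Z<16),10,(240,100,400,270)); blob("boardB",(V>60)&(Z>4)&(Z<16),10,(85,100,225,270))
    blob("angel",(Z>30)&(V>60)&(S<90),50,(280,205,370,250)); blob("halo",(H>8)&(H<30)&(S>100)&(Z>60),74,(300,205,350,250))
    blob("wings/robe top",(Z>45)&(V>60),55,(280,209,370,250))
    blob("roof",(H<14)&(S>90)&(Z>45)&(Z<80),55,(100,195,190,262)); 
    blob("yellow",(H>22)&(H<35)&(S>110),24,(420,80,560,190)); blob("green",(H>40)&(H<85)&(S>110),8,(0,180,100,300))
    blob("tray",(V>40)&(Z>10),20,(0,0,90,160))
E
python3 m2.py w1.npz
python3 - <<'E'
from h import *
im=dict(np.load("w1.npz"));save(im,"c2.png",(100,190,380,260),2.8)
E
```

```text
blue lid 2256 [329. 180.] rect [541.5 105.9] [48.  49.4] 84.9 circ [541.7 105.5] 25.1 z [108.8 109.8 110.8]
red lid 2475 [108. 187.] rect [530.9 -95.4] [48.7 54.6] 25.9 circ [531.6 -94.8] 27.6 z [107.6 109.7 110.7]
red pad 939 [332. 147.] rect [534.9 108.5] [71.7 52.4] 83.8 circ [544.4 107.2] 36.6 z [ 9.4 10.5 11.5]
blue pad 1045 [160. 155.] rect [526.5 -93.7] [72.9 58.1] 27.0 circ [ 529.9 -100.5] 36.7 z [ 9.5 10.5 11.5]
boardR 8812 [331. 184.] rect [581.1 103.4] [123.4 158.9] 84.8 circ [581.6 103.7] 99.5 z [ 8.8  9.9 11. ]
boardB 7617 [169. 185.] rect [ 567.  -103.3] [125.5 160. ] 83.3 circ [ 566.9 -103.8] 100.7 z [ 8.8 10.  11.1]
angel 975 [326. 223.] rect [603.8  94.5] [40.5 70.2] 7.8 circ [618.3  96.5] 35.2 z [40.8 53.6 59.9]
halo 324 [325. 232.] rect [607.4  95.6] [21.1 21.6] 84.9 circ [607.3  95.6] 11.3 z [72.8 73.8 74.7]
wings/robe top 1119 [325. 227.] rect [607.6  97.9] [66.  39.5] 82.4 circ [616.2  96.7] 34.7 z [51.2 56.6 74.1]
roof 1303 [140. 230.] rect [ 596.2 -110. ] [41.  46.4] 63.8 circ [ 594.4 -109. ] 28.3 z [52.6 57.  65.3]
yellow 3480 [487. 135.] rect [528.9 282.5] [73.  72.7] 2.3 circ [528.8 281.9] 37.1 z [23.4 24.5 25.5]
green 2432 [ 28. 241.] rect [ 614.4 -281.5] [70.2 73.7] 69.9 circ [ 613.9 -283.2] 37.0 z [7.5 8.5 9.5]
tray 1633 [36. 86.] rect [ 431.2 -225.2] [ 73.5 119.6] 89.3 circ [ 432.1 -226.3] 68.5 z [11.9 18.5 20.4]
```

View pics/c2.png

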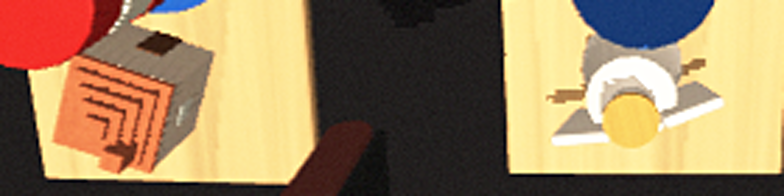

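Consistent with the top view to about 3 mm. Now the blue jar: descend, then close.

Request:
jog_arm(travel=[[0.004,0.003,-0.03],[0.004,0.003,-0.1],[0.004,0.003,-0.18],[0.004,0.003,-0.26],[0.004,0.003,-0.34],[0.004,0.003,-0.4],[0.004,0.003,-0.44],[0.004,0.003,-0.459],[0.004,0.003,-0.459],[0.004,0.003,-0.459]], dr=[[0,0,0],[0,0,0],[0,0,0],[0,0,0],[0,0,0],[0,0,0],[0,0,0],[0,0,0],[0,0,0],[0,0,0]])

```text
t: 3.15
ee_pos: [541.2, 104.5, 56.3]
orientation: [2.317, 2.12, -0.002]
ft_force: [-0.0, -0.8, 0.1]
width: 87.8
```

Request:
jog_arm(travel=[[0,0,0],[0,0,0],[0,0,0],[0,0,0],[0,0,0],[0,0,0],[0,0,0],[0,0,0.01],[0,0,0.03],[0,0,0.07]], dr=[[0,0,0],[0,0,0],[0,0,0],[0,0,0],[0,0,0],[0,0,0],[0,0,0],[0,0,0],[0,0,0],[0,0,0]], hand=-1)

```text
t: 4.15
ee_pos: [540.0, 104.3, 83.9]
orientation: [-2.318, -2.12, 0.006]
ft_force: [-0.0, -0.2, -2.7]
width: 49.7
```

Request:
jog_arm(travel=[[0,0,0.06],[-0.01,-0.02,0.14],[-0.03,-0.07,0.22],[-0.06,-0.15,0.29],[-0.09,-0.25,0.32],[-0.12,-0.36,0.32],[-0.15,-0.47,0.32],[-0.18,-0.58,0.32],[-0.21,-0.69,0.32],[-0.23,-0.79,0.32]], dr=[[0,0,0],[0,0,0],[0,0,0],[0,0,0],[0,0,0],[0,0,0],[0,0,0],[0,0,0],[0,0,0],[0,0,0]])

```text
t: 5.15
ee_pos: [446.6, -213.4, 212.3]
orientation: [-2.318, -2.12, 0.006]
ft_force: [1.0, -0.1, -2.9]
width: 49.4
```

```bash
python3 -c "
from h import *
st()"
```

```text
{'t': np.float64(5.15), 'qpos': array([-0.467,  0.217,  1.9  , -0.004,  1.026, -1.947]), 'ee_pos': array([ 446.648, -213.367,  212.341]), 'orientation': array([-2.318, -2.12 ,  0.006]), 'ft_force': array([ 0.967, -0.128, -2.907]), 'width': np.float64(49.361)}
```

Request:
jog_arm(travel=[[-0.01,-0.09,0],[-0.02,-0.17,0],[-0.035,-0.24,0],[-0.044,-0.28,-0.01],[-0.044,-0.297,-0.05],[-0.044,-0.297,-0.11],[-0.044,-0.297,-0.18],[-0.044,-0.297,-0.25],[-0.044,-0.297,-0.31],[-0.044,-0.297,-0.35]], dr=[[0,0,0],[0,0,0],[0,0,0],[0,0,0],[0,0,0],[0,0,0],[0,0,0],[0,0,0],[0,0,0],[0,0,0]])

```text
t: 6.15
ee_pos: [428.2, -330.9, 70.5]
orientation: [-2.316, -2.118, 0.006]
ft_force: [-1.6, 0.1, -1.5]
width: 49.9
```

```bash
python3 -c "
from h import *
im=get('wrist');save(im,'w2.png')"
```

```text
(no output)
```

View pics/w2.png

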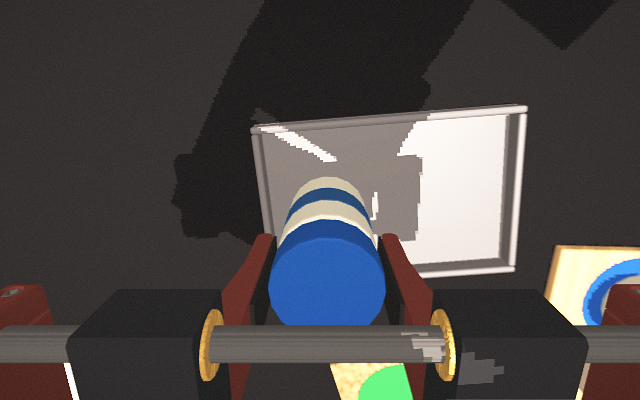

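The jar is held upright inside the tray's left half. Lower it, release and rise.

Request:
jog_arm(travel=[[0,0,-0.01],[0,0,-0.02],[0,0,-0.03],[0,0,-0.038],[0,0,-0.042],[0,0,-0.045],[0,0,-0.047],[0,0,-0.049],[0,0,-0.049],[0,0,-0.049]], dr=[[0,0,0],[0,0,0],[0,0,0],[0,0,0],[0,0,0],[0,0,0],[0,0,0],[0,0,0],[0,0,0],[0,0,0]])

```text
t: 7.2
ee_pos: [427.7, -330.3, 51.5]
orientation: [-2.315, -2.117, 0.006]
ft_force: [-5.1, 5.4, 21.6]
width: 49.3
```

Request:
jog_arm(travel=[[0,0,0],[0,0,0],[0,0,0],[0,0,0],[0,0,0.01],[0,0,0.05],[0,0,0.13],[0,0,0.23],[0,0,0.33],[0,0,0.43]], dr=[[0,0,0],[0,0,0],[0,0,0],[0,0,0],[0,0,0],[0,0,0],[0,0,0],[0,0,0],[0,0,0],[0,0,0]], hand=1)

```text
t: 8.2
ee_pos: [427.4, -330.1, 225.1]
orientation: [-2.314, -2.117, 0.006]
ft_force: [0.9, -0.3, 0.2]
width: 88.0
```

Request:
jog_arm(travel=[[0.02,0.05,0],[0.06,0.13,0],[0.1,0.22,0],[0.14,0.32,0],[0.18,0.41,0],[0.22,0.49,0],[0.245,0.55,0],[0.257,0.58,-0.02],[0.257,0.584,-0.07],[0.257,0.584,-0.14]], dr=[[0,0,0],[0,0,0],[0,0,0],[0,0,0],[0,0,0],[0,0,0],[0,0,-0.01],[0,0,-0.017],[0,0,-0.017],[0,0,-0.017]])

```text
t: 9.2
ee_pos: [531.4, -95.9, 169.8]
orientation: [-2.343, -2.089, 0.003]
ft_force: [0.2, -0.2, -0.4]
width: 88.1
```

```bash
python3 -c "
from h import *
st();im=get('wrist');save(im,'w3.png');np.savez('w3.npz',**im);st()"
```

```text
{'t': np.float64(9.2), 'qpos': array([-0.2  ,  0.341,  1.841, -0.   ,  0.963, -1.657]), 'ee_pos': array([531.448, -95.915, 169.815]), 'orientation': array([-2.343, -2.089,  0.003]), 'ft_force': array([ 0.199, -0.187, -0.439]), 'width': np.float64(88.116)}
{'t': np.float64(9.25), 'qpos': array([-0.201,  0.346,  1.846, -0.   ,  0.96 , -1.657]), 'ee_pos': array([527.958, -95.554, 164.779]), 'orientation': array([-2.339, -2.084,  0.011]), 'ft_force': array([-1.14 , -0.838, -3.541]), 'width': np.float64(88.063)}
```

View pics/w3.png

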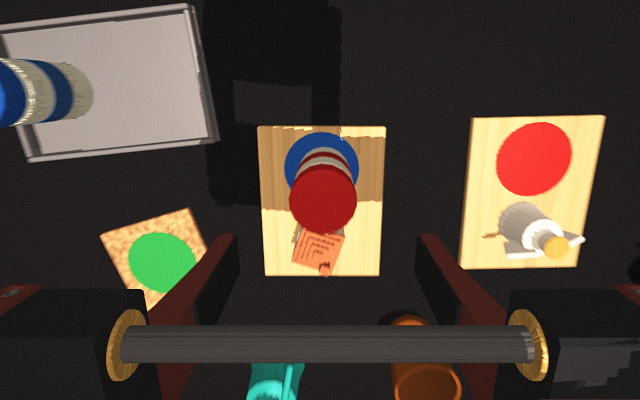

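The blue jar stands in the tray; the red lid (323,198), uncovered red pad (534,158), blue pad (321,160) and angel (540,232) are in view.

```bash
python3 - <<'E'
import sys; sys.argv=["x","w3.npz"]
from m2 import *
blob("red lid",red&(Z>100),110,(270,140,380,250)); blob("red pad",red&(Z<20),10,(480,110,590,210)); blob("blue pad",blue&(Z<20),10,(270,120,370,240))
blob("boardR",(V>60)&(Z>4)&(Z<16),10,(450,100,620,280))
blob("wings",(V>60)&(S<90)&(Z>40)&(Z<60),50,(490,205,600,270)); blob("halo",(H>8)&(H<30)&(S>100)&(Z>60),74,(520,205,600,270))
E
```

```text
red lid 3459 [322. 200.] rect [529.8 -98.2] [47.8 49. ] 48.0 circ [530.4 -97.9] 25.2 z [108.8 109.8 110.7]
red pad 4187 [533. 159.] rect [543.6 105.8] [72.  70.1] 1.3 circ [543.3 105.5] 36.3 z [ 9.5 10.4 11.4]
blue pad 1481 [319. 153.] rect [519.6 -99.7] [72.1 52.9] 86.3 circ [ 529.  -100.4] 36.2 z [ 9.5 10.5 11.4]
boardR 15936 [527. 182.] rect [581.4 101.4] [125.8 159.6] 84.8 circ [581.5 101.1] 100.4 z [ 8.9 10.  11. ]
wings 1500 [537. 237.] rect [605.7  98. ] [41.7 72.8] 1.1 circ [614.6  98.1] 36.4 z [43.8 53.2 57.5]
halo 539 [557. 248.] rect [606.6  94.1] [24.9 21.6] 24.4 circ [606.7  93.8] 12.6 z [72.3 73.7 74.7]
```

Request:
jog_arm(travel=[[0.004,-0.001,-0.02],[0.004,-0.001,-0.07],[0.004,-0.001,-0.13],[0.004,-0.001,-0.19],[0.004,-0.001,-0.24],[0.004,-0.001,-0.265],[0.004,-0.001,-0.272],[0.004,-0.001,-0.272],[0.004,-0.001,-0.272],[0.004,-0.001,-0.272]], dr=[[0,0,0],[0,0,0],[0,0,0],[0,0,0],[0,0,0],[0,0,0],[0,0,0],[0,0,0],[0,0,0],[0,0,0]])

```text
t: 10.25
ee_pos: [530.3, -96.1, 56.9]
orientation: [-2.34, -2.085, 0.009]
ft_force: [0.1, 0.9, 0.9]
width: 88.1
```

Request:
jog_arm(travel=[[0,0,0],[0,0,0],[0,0,0],[0,0,0],[0,0,0],[0,0,0],[0,0,0.01],[0,0,0.05],[0,0,0.12],[0,0,0.2]], dr=[[0,0,0],[0,0,0],[0,0,0],[0,0,0],[0,0,0],[0,0,0],[0,0,0],[0,0,0],[0,0,0],[0,0,0]], hand=-1)

```text
t: 11.25
ee_pos: [529.2, -95.8, 137.0]
orientation: [-2.338, -2.083, 0.012]
ft_force: [0.2, -0.2, -1.7]
width: 49.7
```

```bash
python3 -c "
from h import *
st()"
```

```text
{'t': np.float64(11.25), 'qpos': array([-0.201,  0.388,  1.862, -0.   ,  0.904, -1.657]), 'ee_pos': array([529.186, -95.812, 136.992]), 'orientation': array([-2.338, -2.083,  0.012]), 'ft_force': array([ 0.231, -0.174, -1.729]), 'width': np.float64(49.671)}
```

Request:
jog_arm(travel=[[-0.02,-0.03,0.02],[-0.06,-0.08,0.03],[-0.1,-0.14,0.03],[-0.15,-0.21,0.03],[-0.2,-0.28,0.02],[-0.23,-0.33,0],[-0.25,-0.355,-0.05],[-0.25,-0.355,-0.1],[-0.25,-0.355,-0.15],[-0.25,-0.355,-0.18]], dr=[[0,0,0],[0,0,0],[0,0,0],[0,0,0],[0,0,0],[0,0,0],[0,0,0],[0,0,0],[0,0,0],[0,0,0]])

```text
t: 12.25
ee_pos: [427.1, -237.7, 63.0]
orientation: [-2.337, -2.081, 0.013]
ft_force: [-1.1, -0.8, -1.7]
width: 49.9
```

Request:
jog_arm(travel=[[0,0,-0.002],[0,0,-0.005],[0,0,-0.008],[0,0,-0.011],[0,0,-0.014],[0,0,-0.017],[0,0,-0.02],[0,0,-0.02],[0,0,-0.02],[0,0,-0.02]], dr=[[0,0,0],[0,0,0],[0,0,0],[0,0,0],[0,0,0],[0,0,0],[0,0,0],[0,0,0],[0,0,0],[0,0,0]])

```text
t: 13.25
ee_pos: [427.1, -237.7, 55.0]
orientation: [-2.336, -2.081, 0.013]
ft_force: [-0.1, 0.2, -1.2]
width: 49.6
```

Request:
jog_arm(travel=[[0,0,-0.002],[0,0,-0.004],[0,0,-0.005],[0,0,-0.006],[0,0,-0.007],[0,0,-0.008],[0,0,-0.009],[0,0,-0.009],[0,0,-0.009],[0,0,-0.009]], dr=[[0,0,0],[0,0,0],[0,0,0],[0,0,0],[0,0,0],[0,0,0],[0,0,0],[0,0,0],[0,0,0],[0,0,0]])

```text
t: 14.25
ee_pos: [427.4, -237.8, 51.8]
orientation: [-2.337, -2.081, 0.013]
ft_force: [-1.6, 0.5, 5.8]
width: 49.5
```

```bash
cat > tilt.py <<'E'
from h import *
from scipy.spatial.transform import Rotation as Ro
import sys
o=telemetry.get_obs(); st()
R=Ro.from_rotvec(o["orientation"]); x=R.apply([1,0,0]); a=np.arctan2(x[1],x[0])
b=np.radians(float(sys.argv[1])) if len(sys.argv)>1 else a
T=Ro.from_matrix(np.array([[np.cos(b),np.sin(b),0],[np.sin(b),-np.cos(b),0],[0,0,-1.]]))
print("jaw deg",np.degrees(a),"dr to target",((T*R.inv()).as_rotvec()/(np.pi/2)).round(4))
E
python3 tilt.py
```

```text
{'t': np.float64(14.25), 'qpos': array([-0.529,  0.473,  2.006, -0.007,  0.677, -1.979]), 'ee_pos': array([ 427.401, -237.812,   51.844]), 'orientation': array([-2.337, -2.081,  0.013]), 'ft_force': array([-1.553,  0.476,  5.763]), 'width': np.float64(49.514)}
jaw deg 83.36532554018724 dr to target [-0.0023 -0.0091 -0.    ]
```

Request:
jog_arm(travel=[[0,0,0],[0,0,0],[0,0,0],[0,0,0],[0,0,0.01],[0,0,0.05],[0,0,0.13],[0,0,0.23],[0,0,0.33],[0,0,0.43]], dr=[[0,0,0],[0,0,0],[0,0,0],[0,0,0],[0,0,0],[0,0,0],[0,0,0],[0,0,0],[-0.001,-0.005,0],[-0.002,-0.009,0]], hand=1)

```text
t: 15.25
ee_pos: [427.1, -237.6, 225.6]
orientation: [-2.346, -2.089, -0.0]
ft_force: [0.1, 0.9, -0.8]
width: 88.0
```

Request:
jog_arm(travel=[[0.02,0.04,0],[0.06,0.11,0],[0.11,0.2,0],[0.16,0.3,0],[0.21,0.4,0],[0.26,0.5,0],[0.32,0.6,0],[0.37,0.7,0],[0.42,0.78,0],[0.44,0.82,0]], dr=[[0,0,-0.04],[0,0,-0.12],[0,0,-0.2],[0,0,-0.29],[0,0,-0.38],[0,0,-0.47],[0,0,-0.56],[0,0,-0.65],[0,0,-0.74],[0,0,-0.8]])

```text
t: 16.25
ee_pos: [604.4, 93.4, 225.8]
orientation: [-3.126, -0.306, -0.002]
ft_force: [1.2, -0.5, 0.3]
width: 87.9
```

```bash
python3 -c "
from h import *
im=get('wrist');save(im,'w4.png');np.savez('w4.npz',**im)"; python3 tilt.py 7
```

```text
{'t': np.float64(16.3), 'qpos': array([ 1.350e-01,  3.770e-01,  1.639e+00,  1.000e-03,  1.124e+00,
       -5.800e-02]), 'ee_pos': array([604.885,  94.531, 225.691]), 'orientation': array([-3.126e+00, -3.010e-01, -3.000e-03]), 'ft_force': array([0.581, 0.851, 0.409]), 'width': np.float64(87.653)}
jaw deg 11.013522188904982 dr to target [-0.0009  0.0011 -0.0446]
```

View pics/w4.png

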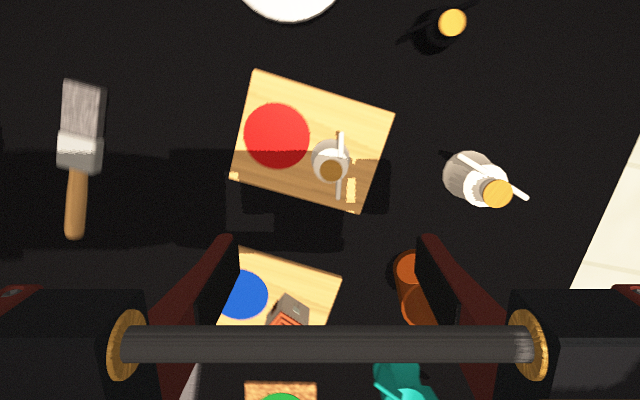

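```bash
python3 - <<'E'
import sys; sys.argv=["x","w4.npz"]
from m2 import *
blob("halo",(H>8)&(H<30)&(S>100)&(Z>66),74,(300,140,370,200)); 
blob("all",(Z>28)&(Z<90),50,(295,120,370,215))
m=(Z>30)&(Z<60)&(V>90)&(S<80); m[:, :333]=0; m[:,350:]=0
vu=np.argwhere(m[120:212])+[120,0]
for lo,hi in((120,142),(186,212)):
    s=vu[(vu[:,0]>=lo)&(vu[:,0]<hi)]; P=W[s[:,0],s[:,1]]; print(len(s),s.mean(0).round(1),np.nanmean(P,0).round(1), np.nanmin(P[:,1]).round(1),np.nanmax(P[:,1]).round(1))
# robe cross-sections by depth cloud
A=W[110:215,290:380].reshape(-1,3)
for z in((14,19),(24,32),(36,44)):
    s=A[(A[:,2]>z[0])&(A[:,2]<z[1])]; s=s[(abs(s[:,0]-606)<30)&(abs(s[:,1]-97)<40)]; print(z,len(s),s.min(0).round(1) if len(s) else "",s.max(0).round(1) if len(s) else "")
blob("red pad",red&(Z<20),10,(235,90,320,180))
E
python3 - <<'E'
from h import *
import sys
sys.path.insert(0,".")
im=dict(np.load("w4.npz"));save(im,"c4.png",(225,60,405,220),3.5)
E
```

```text
halo 378 [330. 171.] rect [607.9  96.4] [19.8 21.5] 37.8 circ [607.6  95.9] 11.0 z [73.  73.9 74.7]
all 1278 [331. 164.] rect [608.4  93. ] [35.5 69.5] 19.8 circ [616.7  95.9] 35.1 z [49.3 56.3 74.2]
43 [137.5 340. ] [611.6 127.   55.8] 122.4 131.2
45 [193.3 337.6] [620.8  70.9  57.5] 64.0 78.4
(14, 19) 80 [586.   82.   14.4] [628.8 117.2  19. ]
(24, 32) 46 [588.7  93.   24.1] [622.6 114.2  31.8]
(36, 44) 42 [589.3  93.   36.2] [622.  114.   43.7]
red pad 3303 [276. 136.] rect [545.  108.4] [70.4 72.2] 74.0 circ [545.1 108.7] 36.4 z [ 9.5 10.5 11.5]
```

View pics/c4.png

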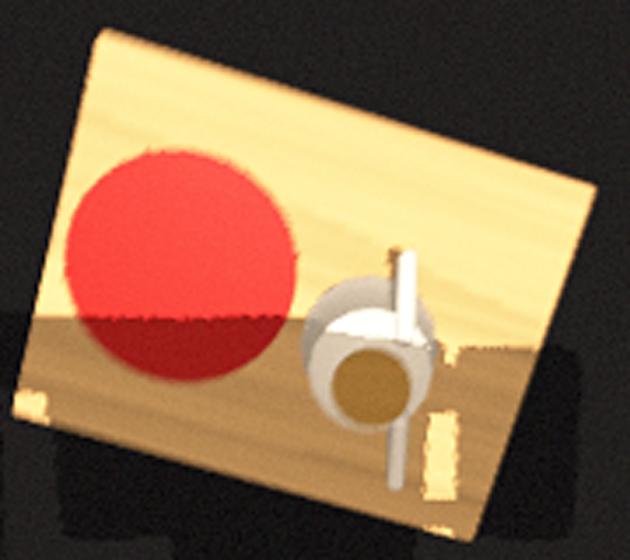

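The angel's axis is at (606.5, 96), its x at about 9°, and the sizes fit (robe/foot depth 34–43, height 74). Descend and grip.

Request:
jog_arm(travel=[[0.004,0.004,-0.03],[0.004,0.004,-0.1],[0.004,0.004,-0.18],[0.004,0.004,-0.26],[0.004,0.004,-0.34],[0.004,0.004,-0.41],[0.004,0.004,-0.46],[0.004,0.004,-0.49],[0.004,0.004,-0.505],[0.004,0.004,-0.514]], dr=[[0,0,-0.01],[0,0,-0.019],[0,0,-0.019],[0,0,-0.019],[0,0,-0.019],[0,0,-0.019],[0,0,-0.019],[0,0,-0.019],[0,0,-0.019],[0,0,-0.019]])

```text
t: 17.3
ee_pos: [606.5, 95.7, 19.9]
orientation: [-3.13, -0.254, -0.003]
ft_force: [-0.0, -0.1, -1.0]
width: 87.8
```

Request:
jog_arm(travel=[[0,0,0],[0,0,0],[0,0,0],[0,0,0],[0,0,0],[0,0,0],[0,0,0],[0,0,0],[0,0,0],[0,0,0.01]], dr=[[0,0,0],[0,0,0],[0,0,0],[0,0,0],[0,0,0],[0,0,0],[0,0,0],[0,0,0],[0,0,0],[0,0,0]], hand=-1)

```text
t: 18.3
ee_pos: [605.8, 95.6, 23.5]
orientation: [-3.13, -0.255, -0.001]
ft_force: [-0.1, 0.0, -0.8]
width: 35.4
```

```bash
python3 tilt.py
```

```text
{'t': np.float64(18.3), 'qpos': array([ 0.137,  0.645,  1.745,  0.002,  0.751, -0.027]), 'ee_pos': array([605.842,  95.614,  23.472]), 'orientation': array([-3.13e+00, -2.55e-01, -1.00e-03]), 'ft_force': array([-0.107,  0.034, -0.804]), 'width': np.float64(35.443)}
jaw deg 9.296942450062355 dr to target [-0.0007  0.0002 -0.    ]
```

Request:
jog_arm(travel=[[0,0,0.04],[0,0,0.1],[-0.01,0.03,0.16],[-0.04,0.1,0.2],[-0.08,0.19,0.2],[-0.12,0.29,0.2],[-0.16,0.38,0.2],[-0.185,0.44,0.2],[-0.195,0.464,0.2],[-0.195,0.464,0.18]], dr=[[0,0,0],[0,0,0],[0,0,0],[0,0,0],[0,0,0],[0,0,0],[0,0,0],[0,0,0],[0,0,0],[0,0,0]])

```text
t: 19.3
ee_pos: [528.4, 282.6, 96.9]
orientation: [-3.129, -0.258, -0.005]
ft_force: [0.3, -0.5, -1.8]
width: 35.5
```

```bash
python3 -c "
from h import *
st();im=get('wrist');save(im,'w5.png');np.savez('w5.npz',**im)"
python3 - <<'E'
import sys; sys.argv=["x","w5.npz"]
from m2 import *
blob("yellow",(H>22)&(H<35)&(S>110)&(Z<35),24,(200,60,460,310)); blob("turntable",(V>60)&(Z>15)&(Z<30),24,(200,20,460,310))
E
```

```text
{'t': np.float64(19.3), 'qpos': array([4.710e-01, 5.170e-01, 1.758e+00, 1.000e-03, 8.630e-01, 3.060e-01]), 'ee_pos': array([528.415, 282.551,  96.918]), 'orientation': array([-3.129, -0.258, -0.005]), 'ft_force': array([ 0.315, -0.49 , -1.838]), 'width': np.float64(35.496)}
yellow 3667 [324. 187.] rect [528.1 286.2] [73.2 53.4] 10.1 circ [528.8 282.1] 36.9 z [23.6 24.5 25.3]
turntable 13270 [326. 175.] rect [526.7 293.6] [118.2  97. ] 9.8 circ [528.5 283.1] 59.6 z [23.1 24.1 25. ]
```

View pics/w5.png

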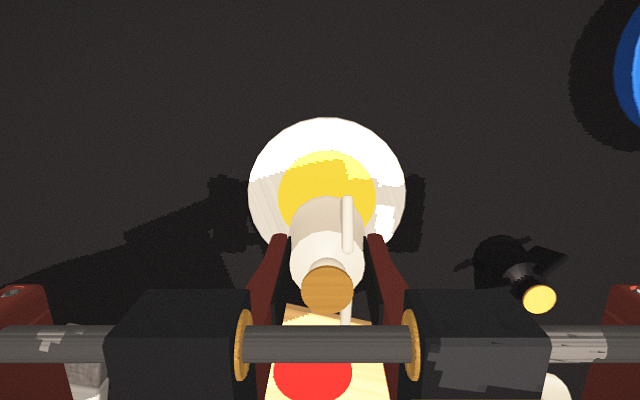

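The angel hangs upright over the yellow circle (325,187), measured centre (528.8, 282). Lower slowly.

Request:
jog_arm(travel=[[0.001,0.001,-0.02],[0.001,0.001,-0.05],[0.001,0.001,-0.08],[0.001,0.001,-0.1],[0.001,0.001,-0.115],[0.001,0.001,-0.125],[0.001,0.001,-0.132],[0.001,0.001,-0.138],[0.001,0.001,-0.142],[0.001,0.001,-0.145]], dr=[[0,0,0],[0,0,0],[0,0,0],[0,0,0],[0,0,0],[0,0,0],[0,0,0],[0,0,0],[0,0,0],[0,0,0]])

```text
t: 20.35
ee_pos: [528.2, 281.4, 36.9]
orientation: [-3.13, -0.256, -0.001]
ft_force: [0.1, 0.5, -0.5]
width: 34.9
```

```bash
python3 tilt.py
```

```text
{'t': np.float64(20.35), 'qpos': array([4.690e-01, 6.080e-01, 1.777e+00, 1.000e-03, 7.550e-01, 3.050e-01]), 'ee_pos': array([528.173, 281.427,  36.904]), 'orientation': array([-3.13e+00, -2.56e-01, -1.00e-03]), 'ft_force': array([ 0.078,  0.491, -0.504]), 'width': np.float64(34.916)}
jaw deg 9.358743374417427 dr to target [-0.0006  0.0004 -0.    ]
```

Request:
jog_arm(travel=[[0,0,-0.001],[0,0,-0.002],[0,0,-0.003],[0,0,-0.004],[0,0,-0.005],[0,0,-0.006],[0,0,-0.007],[0,0,-0.0075],[0,0,-0.0075],[0,0,-0.0075]], dr=[[0,0,0],[0,0,0],[0,0,0],[0,0,0],[0,0,0],[0,0,0],[0,0,0],[0,0,0],[0,0,0],[0,0,0]])

```text
t: 21.35
ee_pos: [528.1, 281.5, 34.0]
orientation: [-3.13, -0.256, -0.001]
ft_force: [-0.8, -0.6, 2.3]
width: 35.4
```

Request:
jog_arm(travel=[[0,0,0],[0,0,0],[0,0,0],[0,0,0],[0,0,0],[0,0,0.01],[0,0,0.05],[0,0,0.12],[0,0,0.22],[0,0,0.32]], dr=[[0,0,0],[0,0,0],[0,0,0],[0,0,0],[0,0,0],[0,0,0],[0,0,0],[0,0,0],[0,0,0],[0,0,0]], hand=1)

```text
t: 22.35
ee_pos: [527.9, 281.4, 164.3]
orientation: [-3.13, -0.256, -0.001]
ft_force: [0.7, -0.1, -0.3]
width: 87.7
```

```bash
python3 -c "
from h import *
st();im=get('wrist');save(im,'w6.png',(200,60,460,320),2);np.savez('w6.npz',**im)"
python3 - <<'E'
import sys; sys.argv=["x","w6.npz"]
from m2 import *
blob("halo",(H>8)&(H<22)&(S>100)&(Z>70),88,(220,100,440,310)); blob("yellow",(H>22)&(H<35)&(S>110)&(Z<35),24,(200,60,460,310))
print(np.nanpercentile(Z[120:300,250:400],99))
E
```

```text
{'t': np.float64(22.35), 'qpos': array([4.690e-01, 4.270e-01, 1.719e+00, 1.000e-03, 9.950e-01, 3.060e-01]), 'ee_pos': array([527.944, 281.376, 164.344]), 'orientation': array([-3.13e+00, -2.56e-01, -1.00e-03]), 'ft_force': array([ 0.744, -0.077, -0.251]), 'width': np.float64(87.652)}
halo 606 [327. 197.] rect [528.6 280.9] [21.3 20.7] 9.3 circ [528.7 280.5] 11.0 z [87.  87.8 88.6]
yellow 1472 [327. 156.] rect [523.8 294.4] [73.1 45.2] 23.7 circ [529.  282.8] 36.7 z [23.6 24.5 25.4]
87.95909782803183
```

View pics/w6.png

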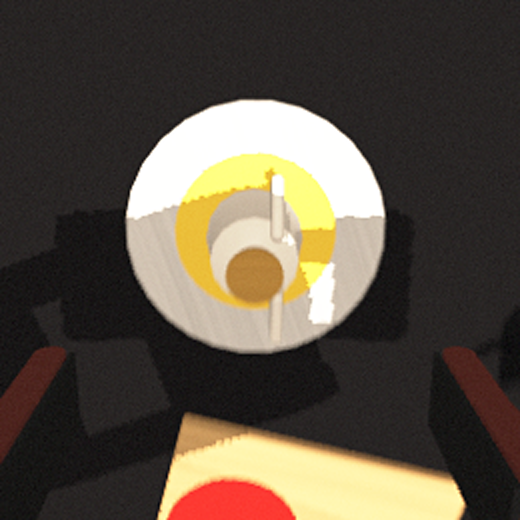

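The angel stands upright, within about 2 mm of the centre. On to the cottage.

Request:
jog_arm(travel=[[0.01,-0.04,0.04],[0.02,-0.11,0.1],[0.04,-0.21,0.14],[0.06,-0.32,0.15],[0.08,-0.44,0.15],[0.1,-0.56,0.15],[0.12,-0.68,0.15],[0.14,-0.8,0.15],[0.15,-0.92,0.15],[0.16,-0.978,0.15]], dr=[[0,0,-0.02],[0,0,-0.05],[0,0,-0.09],[0,0,-0.14],[0,0,-0.19],[0,0,-0.24],[0,0,-0.29],[0,0,-0.34],[0,0,-0.38],[0,0,-0.387]])

```text
t: 23.4
ee_pos: [595.7, -111.6, 232.8]
orientation: [-3.062, 0.699, -0.021]
ft_force: [-0.4, 0.3, -1.0]
width: 87.7
```

Request:
jog_arm(travel=[[0,0,0],[0,0,0],[0,0,0],[0,0,0],[0,0,0],[0,0,0],[0,0,0],[0,0,0],[0,0,0],[0,0,0]], dr=[[0,0,0],[0,0,0],[0,0,0],[0,0,0],[0,0,0],[0,0,0],[0,0,0],[0,0,0],[0,0,0],[0,0,0]])

```text
t: 24.4
ee_pos: [595.7, -111.6, 232.8]
orientation: [-3.062, 0.699, -0.021]
ft_force: [0.3, -0.1, 1.3]
width: 88.0
```

```bash
python3 -c "
from h import *
im=get('wrist');save(im,'w7.png');np.savez('w7.npz',**im)"; python3 tilt.py -25.4
python3 - <<'E'
import sys; sys.argv=["x","w7.npz"]
from m2 import *
blob("roof",(Z>46)&(Z<85),50,(200,60,440,300))
W2=W[60:300,200:440].reshape(-1,3); m=(abs(W2[:,0]-592)<45)&(abs(W2[:,1]+110)<45)
for lo,hi in((18,46),(47,54),(54,60),(60,75)):
    s=W2[m&(W2[:,2]>lo)&(W2[:,2]<hi)][:,:2].astype(np.float32)
    if len(s): r=cv2.minAreaRect(s); print((lo,hi),len(s),np.round(r[0],1),np.round(r[1],1),round(r[2],1))
blob("blue pad",blue&(Z<20),10)
E
```

```text
{'t': np.float64(24.45), 'qpos': array([-2.050e-01,  3.540e-01,  1.655e+00,  1.000e-03,  1.119e+00,
        2.440e-01]), 'ee_pos': array([ 595.692, -111.602,  232.752]), 'orientation': array([-3.062,  0.699, -0.021]), 'ft_force': array([0.086, 0.138, 0.031]), 'width': np.float64(87.793)}
jaw deg -25.72859458731884 dr to target [0.0013 0.0082 0.0036]
roof 1503 [324. 166.] rect [ 595.3 -111. ] [40.5 40.2] 64.1 circ [ 595.7 -111.4] 28.0 z [52.7 56.8 64.6]
(18, 46) 147 [603.8 -92.8] [ 1.4 39.2] 65.1
(47, 54) 461 [ 595.2 -110.8] [39.9 39.8] 64.6
(54, 60) 553 [ 595.5 -110.6] [39.2 39.3] 64.5
(60, 75) 474 [ 596.9 -110.7] [26.4 25.1] 63.6
blue pad 3005 [269. 174.] rect [ 529.9 -100.1] [71.7 71.9] 64.0 circ [ 530.  -100.6] 36.7 z [ 9.5 10.5 11.5]
```

View pics/w7.png

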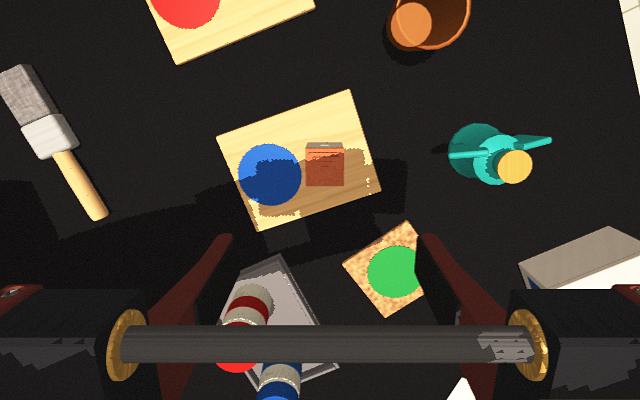

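Cottage at (595,-111), 40 mm square, yaw -25.4°. Both jars are upright in the tray (270,330). Descend and grip.

Request:
jog_arm(travel=[[-0.003,0.001,-0.03],[-0.003,0.001,-0.1],[-0.003,0.001,-0.18],[-0.003,0.001,-0.27],[-0.003,0.001,-0.36],[-0.003,0.001,-0.43],[-0.003,0.001,-0.48],[-0.003,0.001,-0.515],[-0.003,0.001,-0.535],[-0.003,0.001,-0.542]], dr=[[0.001,0.004,0.002],[0.001,0.008,0.004],[0.001,0.008,0.004],[0.001,0.008,0.004],[0.001,0.008,0.004],[0.001,0.008,0.004],[0.001,0.008,0.004],[0.001,0.008,0.004],[0.001,0.008,0.004],[0.001,0.008,0.004]])

```text
t: 25.45
ee_pos: [594.2, -111.2, 15.2]
orientation: [3.065, -0.69, -0.001]
ft_force: [-1.5, 0.4, 0.1]
width: 87.8
```

Request:
jog_arm(travel=[[0,0,0],[0,0,0],[0,0,0],[0,0,0],[0,0,0],[0,0,0],[0,0,0],[0,0,0],[0,0,0],[0,0,0.01]], dr=[[0,0,0],[0,0,0],[0,0,0],[0,0,0],[0,0,0],[0,0,0],[0,0,0],[0,0,0],[0,0,0],[0,0,0]], hand=-1)

```text
t: 26.45
ee_pos: [593.6, -111.1, 18.8]
orientation: [3.065, -0.69, -0.003]
ft_force: [-0.3, 1.3, -1.0]
width: 39.8
```

```bash
python3 tilt.py
```

```text
{'t': np.float64(26.45), 'qpos': array([-0.205,  0.643,  1.766, -0.   ,  0.734,  0.239]), 'ee_pos': array([ 593.615, -111.071,   18.791]), 'orientation': array([ 3.065e+00, -6.900e-01, -3.000e-03]), 'ft_force': array([-0.327,  1.288, -1.03 ]), 'width': np.float64(39.848)}
jaw deg -25.375279354035015 dr to target [-0.     -0.0011 -0.    ]
```

Request:
jog_arm(travel=[[0,0,0.03],[0,0,0.08],[0.003,-0.03,0.14],[0.01,-0.1,0.18],[0.02,-0.18,0.19],[0.03,-0.27,0.19],[0.04,-0.36,0.19],[0.045,-0.41,0.19],[0.048,-0.431,0.19],[0.048,-0.431,0.17]], dr=[[0,0,0],[0,0,0],[0,0,0],[0,0,0],[0,0,0],[0,0,0],[0,0,0],[0,0,0],[0,0,0],[0,0,0]])

```text
t: 27.45
ee_pos: [613.4, -284.1, 87.6]
orientation: [3.064, -0.692, 0.0]
ft_force: [-1.0, 0.4, -1.7]
width: 39.7
```

```bash
python3 -c "
from h import *
im=get('wrist');save(im,'w8.png');np.savez('w8.npz',**im);st()"
python3 - <<'E'
import sys; sys.argv=["x","w8.npz"]
from m2 import *
blob("green",(H>40)&(H<85)&(S>110),8); blob("cork",(V>50)&(Z>4)&(Z<13),8,(200,20,460,310))
E
```

```text
{'t': np.float64(27.5), 'qpos': array([-0.45 ,  0.629,  1.578, -0.   ,  0.938, -0.007]), 'ee_pos': array([ 612.04 , -282.541,   85.286]), 'orientation': array([-3.064,  0.69 ,  0.005]), 'ft_force': array([-0.031,  0.574, -2.504]), 'width': np.float64(40.158)}
green 4433 [326. 177.] rect [ 617.7 -273.7] [53.5 73. ] 66.0 circ [ 613.7 -282.3] 36.7 z [7.6 8.5 9.3]
cork 11400 [327. 172.] rect [ 613.8 -282.3] [99.2 99.3] 10.5 circ [ 614.2 -281.9] 68.8 z [7.1 8.1 9. ]
```

View pics/w8.png

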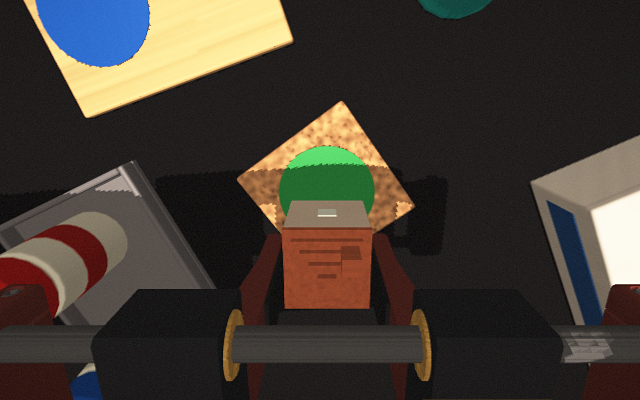

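The cottage hangs upright over the green circle (327,180). Lower.

Request:
jog_arm(travel=[[0.002,-0.001,-0.02],[0.002,-0.001,-0.05],[0.002,-0.001,-0.08],[0.002,-0.001,-0.11],[0.002,-0.001,-0.13],[0.002,-0.001,-0.145],[0.002,-0.001,-0.155],[0.002,-0.001,-0.162],[0.002,-0.001,-0.167],[0.002,-0.001,-0.17]], dr=[[0,0,0],[0,0,0],[0,0,0],[0,0,0],[0,0,0],[0,0,0],[0,0,0],[0,0,0],[0,0,0],[0,0,0]])

```text
t: 28.5
ee_pos: [613.0, -283.1, 17.4]
orientation: [-3.064, 0.69, 0.005]
ft_force: [0.8, 0.6, -1.8]
width: 40.1
```

```bash
python3 tilt.py
```

```text
{'t': np.float64(28.5), 'qpos': array([-4.500e-01,  7.220e-01,  1.594e+00, -1.000e-03,  8.290e-01,
       -6.000e-03]), 'ee_pos': array([ 612.984, -283.059,   17.427]), 'orientation': array([-3.064,  0.69 ,  0.005]), 'ft_force': array([ 0.801,  0.563, -1.773]), 'width': np.float64(40.058)}
jaw deg -25.39349099024927 dr to target [-0.0006 -0.0018 -0.    ]
```

Request:
jog_arm(travel=[[0,0,-0.002],[0,0,-0.004],[0,0,-0.006],[0,0,-0.007],[0,0,-0.008],[0,0,-0.009],[0,0,-0.01],[0,0,-0.0105],[0,0,-0.0105],[0,0,-0.0105]], dr=[[0,0,0],[-0.001,-0.002,0],[-0.001,-0.002,0],[-0.001,-0.002,0],[-0.001,-0.002,0],[-0.001,-0.002,0],[-0.001,-0.002,0],[-0.001,-0.002,0],[-0.001,-0.002,0],[-0.001,-0.002,0]])

```text
t: 29.5
ee_pos: [613.1, -283.1, 13.5]
orientation: [3.064, -0.69, 0.001]
ft_force: [-1.2, 0.9, 3.0]
width: 39.8
```

Request:
jog_arm(travel=[[0,0,0],[0,0,0],[0,0,0],[0,0,0],[0,0,0],[0,0,0.01],[0,0,0.06],[0,0,0.15],[0,0,0.26],[0,0,0.37]], dr=[[0,0,0],[0,0,0],[0,0,0],[0,0,0],[0,0,0],[0,0,0],[0,0,0],[0,0,0],[0,0,0],[0,0,0]], hand=1)

```text
t: 30.5
ee_pos: [612.7, -282.9, 162.9]
orientation: [3.064, -0.69, -0.0]
ft_force: [-0.1, -0.1, -0.3]
width: 87.9
```

```bash
python3 -c "
from h import *
im=get('wrist');save(im,'w9.png');np.savez('w9.npz',**im)"; python3 tilt.py 84
python3 - <<'E'
import sys; sys.argv=["x","w9.npz"]
from m2 import *
blob("roof",(Z>44)&(Z<85),48,(200,60,440,300)); blob("green",(H>40)&(H<85)&(S>110),8)
blob("red lid",red&(Z>80),105); blob("blue lid",blue&(Z>80),105)
im=get("top"); np.savez("top2.npz",**im); W=cloud(im); Z=W[...,2]; hsv=cv2.cvtColor(im["pixels"],cv2.COLOR_RGB2HSV)
H,S,V=[hsv[...,i].astype(int) for i in range(3)]
import m2; m2.im=im; m2.Z=Z
red=((H<8)|(H>172))&(S>120); blue=(H>100)&(H<130)&(S>110)
t=(380,225,470,300)
blob("top red lid",red&(Z>90),105,t); blob("top blue lid",blue&(Z>90),105,t)
blob("top red pad",red&(Z<30),10,(240,160,305,245)); blob("top blue pad",blue&(Z<30),10,(318,170,385,250))
E
```

```text
{'t': np.float64(30.55), 'qpos': array([-0.45 ,  0.527,  1.531, -0.   ,  1.072, -0.007]), 'ee_pos': array([ 616.823, -284.883,  171.585]), 'orientation': array([ 3.062, -0.69 ,  0.018]), 'ft_force': array([ 3.233, -0.846,  4.48 ]), 'width': np.float64(88.159)}
jaw deg -25.395234572539966 dr to target [-0.004   0.0078  1.2155]
roof 2193 [327. 182.] rect [ 613.  -282.4] [41.1 40.4] 64.6 circ [ 612.4 -282.6] 28.3 z [50.6 54.8 62.4]
green 1931 [329. 161.] rect [ 615.7 -279.4] [64.6 73.8] 63.3 circ [ 613.5 -283.6] 37.3 z [7.6 8.5 9.5]
red lid 3870 [ 84. 250.] rect [ 434.5 -238.1] [58.7 49.1] 11.5 circ [ 434.7 -238.2] 29.6 z [ 97.7 104.6 105.6]
blue lid 6 [148. 310.] rect [ 448.5 -301.2] [2.6 1.1] 19.4 circ [ 448.7 -301.7] 1.3 z [90.8 92.  93.9]
top red lid 388 [411. 267.] rect [ 427.6 -238.3] [47.4 50.6] 1.6 circ [ 428.2 -238.4] 25.7 z [102.8 105.5 107.9]
top blue lid none
top red pad 602 [268. 218.] rect [542.7 104.7] [69.8 69.6] 2.3 circ [542.1 105.4] 35.8 z [ 8.3 10.7 13.3]
top blue pad 579 [349. 226.] rect [ 527.8 -102.5] [69.2 66.6] 1.1 circ [ 527.6 -101.7] 35.0 z [ 8.6 10.9 13.4]
```

View pics/w9.png

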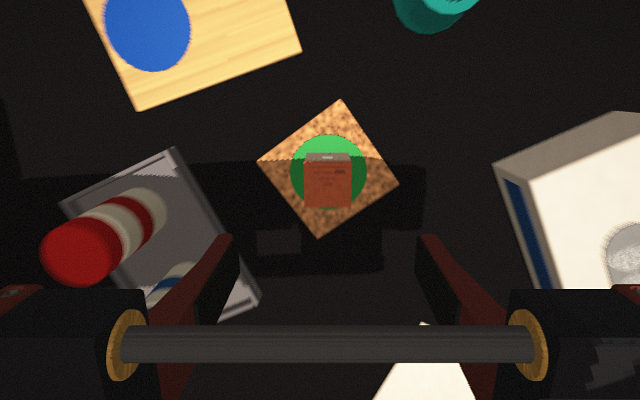

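The cottage is upright within 2 mm of the green centre. Next is the red jar in the tray, at (427.5,-238).

Request:
jog_arm(travel=[[-0.01,0,0.02],[-0.04,0.01,0.05],[-0.09,0.02,0.07],[-0.15,0.04,0.08],[-0.22,0.06,0.08],[-0.29,0.08,0.08],[-0.36,0.09,0.08],[-0.42,0.1,0.08],[-0.46,0.11,0.08],[-0.47,0.115,0.08]], dr=[[0,0,-0.04],[0,0,-0.12],[0,0,-0.2],[0,0,-0.29],[0,0,-0.38],[0,0,-0.47],[0,0,-0.56],[0,0,-0.65],[0,0,-0.73],[0,0,-0.78]])

```text
t: 31.6
ee_pos: [426.9, -238.3, 200.8]
orientation: [2.098, -2.325, 0.011]
ft_force: [1.0, 0.4, -0.6]
width: 87.8
```

Request:
jog_arm(travel=[[0,0,0],[0,0,0],[0,0,0],[0,0,0],[0,0,0],[0,0,0],[0,0,0],[0,0,0],[0,0,0],[0,0,0]], dr=[[0,0,0],[0,0,0],[0,0,0],[0,0,0],[0,0,0],[0,0,0],[0,0,0],[0,0,0],[0,0,0],[0,0,0]])

```text
t: 32.6
ee_pos: [426.9, -238.3, 200.8]
orientation: [2.098, -2.325, 0.011]
ft_force: [0.1, 0.2, 0.2]
width: 87.8
```

```bash
python3 tilt.py -96; python3 - <<'E'
from h import *
im=get("wrist"); np.savez("w10.npz",**im)
import sys; sys.argv=["x","w10.npz"]
from m2 import *
blob("red lid",red&(Z>100),105); blob("blue lid",blue&(Z>80),105)
E
```

```text
{'t': np.float64(32.6), 'qpos': array([-0.526,  0.221,  1.926, -0.014,  0.991,  1.156]), 'ee_pos': array([ 426.906, -238.318,  200.818]), 'orientation': array([ 2.098, -2.325,  0.011]), 'ft_force': array([0.128, 0.169, 0.169]), 'width': np.float64(87.799)}
jaw deg -95.88888551345259 dr to target [ 0.0075 -0.0019 -0.0012]
red lid 2798 [327. 184.] rect [ 430.  -239.3] [48.7 48.7] 83.8 circ [ 429.8 -239.2] 24.8 z [103.8 104.8 105.7]
blue lid 3149 [435. 171.] rect [ 430.7 -326.4] [53.6 49. ] 63.0 circ [ 431.3 -326.5] 27.2 z [102.6 104.7 105.6]
```

Request:
jog_arm(travel=[[0.003,0,-0.03],[0.003,0,-0.09],[0.003,0,-0.16],[0.003,0,-0.23],[0.003,0,-0.29],[0.003,0,-0.34],[0.003,0,-0.365],[0.003,0,-0.372],[0.003,0,-0.372],[0.003,0,-0.372]], dr=[[0.004,-0.001,0],[0.007,-0.002,0],[0.007,-0.002,0],[0.007,-0.002,0],[0.007,-0.002,0],[0.007,-0.002,0],[0.007,-0.002,0],[0.007,-0.002,0],[0.007,-0.002,0],[0.007,-0.002,0]])

```text
t: 33.65
ee_pos: [428.7, -238.7, 52.7]
orientation: [-2.104, 2.333, -0.003]
ft_force: [0.4, -0.3, -0.1]
width: 87.7
```

Request:
jog_arm(travel=[[0,0,0],[0,0,0],[0,0,0],[0,0,0],[0,0,0],[0,0,0],[0,0,0.01],[0,0,0.05],[0,0,0.11],[0,0,0.17]], dr=[[0,0,0],[0,0,0],[0,0,0],[0,0,0],[0,0,0],[0,0,0],[0,0,0],[0,0,0],[0,0,0],[0,0,0]], hand=-1)

```text
t: 34.65
ee_pos: [428.1, -238.3, 121.1]
orientation: [2.104, -2.332, 0.001]
ft_force: [0.9, 0.4, -2.2]
width: 49.5
```

```bash
python3 tilt.py
```

```text
{'t': np.float64(34.65), 'qpos': array([-5.320e-01,  3.450e-01,  1.983e+00, -1.000e-03,  8.140e-01,
        1.142e+00]), 'ee_pos': array([ 428.073, -238.26 ,  121.137]), 'orientation': array([ 2.104e+00, -2.332e+00,  1.000e-03]), 'ft_force': array([ 0.901,  0.388, -2.246]), 'width': np.float64(49.483)}
jaw deg -95.889111876086 dr to target [ 0.0004 -0.     -0.    ]
```

Request:
jog_arm(travel=[[0.01,0.03,0.03],[0.03,0.1,0.06],[0.065,0.2,0.08],[0.1,0.31,0.08],[0.14,0.42,0.08],[0.18,0.53,0.08],[0.215,0.64,0.08],[0.25,0.75,0.08],[0.275,0.83,0.08],[0.287,0.86,0.08]], dr=[[0,0,0],[0,0,0],[0,0,0],[0,0,0],[0,0,0],[0,0,0],[0,0,0],[0,0,0],[0,0,0],[0,0,0]])

```text
t: 35.65
ee_pos: [542.8, 109.3, 152.7]
orientation: [2.108, -2.329, -0.0]
ft_force: [-0.7, -0.6, -1.5]
width: 49.4
```

Request:
jog_arm(travel=[[0,0,0],[0,0,0],[0,0,0],[0,0,0],[0,0,0],[0,0,0],[0,0,0],[0,0,0],[0,0,0],[0,0,0]], dr=[[0,0,0],[0,0,0],[0,0,0],[0,0,0],[0,0,0],[0,0,0],[0,0,0],[0,0,0],[0,0,0],[0,0,0]])

```text
t: 36.65
ee_pos: [542.8, 109.3, 152.7]
orientation: [2.108, -2.329, -0.0]
ft_force: [0.6, -0.1, -2.0]
width: 49.3
```

```bash
python3 - <<'E'
from h import *
im=get("wrist"); np.savez("w11.npz",**im); save(im,"w11.png")
import sys; sys.argv=["x","w11.npz"]
from m2 import *
blob("red pad",red&(Z<20),10); blob("red lid",red&(Z>100),float(np.nanmedian(Z[red&(Z>100)])))
E
python3 tilt.py
```

```text
red pad 3014 [330. 160.] rect [553.1 105.9] [72.4 55.1] 82.4 circ [544.6 107. ] 36.7 z [ 9.5 10.5 11.4]
red lid 10612 [327. 273.] rect [550.1 109.4] [48.9 50.5] 84.3 circ [547.7 109.6] 27.6 z [199.1 204.9 205.7]
{'t': np.float64(36.7), 'qpos': array([ 0.177,  0.382,  1.825, -0.   ,  0.935,  1.848]), 'ee_pos': array([542.835, 109.338, 152.765]), 'orientation': array([ 2.108, -2.329, -0.   ]), 'ft_force': array([-0.733, -0.263, -0.834]), 'width': np.float64(49.394)}
jaw deg -95.70082302191118 dr to target [ 0.0001 -0.0002  0.    ]
```

Request:
jog_arm(travel=[[0.001,-0.008,-0.02],[0.001,-0.008,-0.06],[0.001,-0.008,-0.1],[0.001,-0.008,-0.14],[0.001,-0.008,-0.17],[0.001,-0.008,-0.195],[0.001,-0.008,-0.21],[0.001,-0.008,-0.22],[0.001,-0.008,-0.226],[0.001,-0.008,-0.229]], dr=[[0,0,0],[0,0,0],[0,0,0],[0,0,0],[0,0,0],[0,0,0],[0,0,0],[0,0,0],[0,0,0],[0,0,0]])

```text
t: 37.7
ee_pos: [543.4, 106.2, 61.3]
orientation: [2.108, -2.329, 0.0]
ft_force: [0.4, 0.5, -1.3]
width: 49.6
```

Request:
jog_arm(travel=[[0,0,-0.001],[0,0,-0.002],[0,0,-0.003],[0,0,-0.004],[0,0,-0.005],[0,0,-0.006],[0,0,-0.007],[0,0,-0.007],[0,0,-0.007],[0,0,-0.007]], dr=[[0,0,0],[0,0,0],[0,0,0],[0,0,0],[0,0,0],[0,0,0],[0,0,0],[0,0,0],[0,0,0],[0,0,0]])

```text
t: 38.7
ee_pos: [543.4, 106.2, 58.5]
orientation: [2.108, -2.329, 0.0]
ft_force: [-0.2, -0.9, -1.7]
width: 49.7
```

Request:
jog_arm(travel=[[0,0,-0.001],[0,0,-0.002],[0,0,-0.003],[0,0,-0.004],[0,0,-0.004],[0,0,-0.004],[0,0,-0.004],[0,0,-0.004],[0,0,-0.004],[0,0,-0.004]], dr=[[0,0,0],[0,0,0],[0,0,0],[0,0,0],[0,0,0],[0,0,0],[0,0,0],[0,0,0],[0,0,0],[0,0,0]])

```text
t: 39.7
ee_pos: [543.8, 106.1, 57.7]
orientation: [-2.108, 2.329, -0.001]
ft_force: [-2.5, -1.0, 7.5]
width: 49.4
```

Request:
jog_arm(travel=[[0,0,0],[0,0,0],[0,0,0],[0,0,0],[0,0,0.01],[0,0,0.06],[0,0,0.15],[0,0,0.25],[0,0,0.33],[0,0,0.36]], dr=[[0,0,0],[0,0,0],[0,0,0],[0,0,0],[0,0,0],[0,0,0],[0,0,0],[0,0,0],[0,0,0],[0,0,0]], hand=1)

```text
t: 40.7
ee_pos: [545.7, 106.5, 205.3]
orientation: [-2.105, 2.325, -0.006]
ft_force: [0.0, 0.3, 0.5]
width: 87.9
```

Request:
jog_arm(travel=[[-0.01,-0.04,0],[-0.03,-0.12,0],[-0.06,-0.22,0],[-0.09,-0.33,0],[-0.12,-0.44,0],[-0.15,-0.55,0],[-0.18,-0.66,0],[-0.21,-0.77,0],[-0.24,-0.88,0],[-0.26,-0.97,0]], dr=[[0,0,0],[0,0,0],[0,0,0],[0,0,0],[0,0,0],[0,0,0],[0,0,0],[0,0,0],[0,0,0],[0,0,0]])

```text
t: 41.7
ee_pos: [438.7, -283.6, 203.3]
orientation: [-2.104, 2.327, -0.001]
ft_force: [-0.0, -0.8, 0.5]
width: 87.8
```

Request:
jog_arm(travel=[[-0.02,-0.08,0],[-0.03,-0.1,0],[-0.035,-0.11,0],[-0.035,-0.11,0],[-0.035,-0.11,0],[-0.035,-0.11,0],[-0.035,-0.11,0],[-0.035,-0.11,0],[-0.035,-0.11,0],[-0.035,-0.11,0]], dr=[[0,0,0],[0,0,0],[0,0,0],[0,0,0],[0,0,0],[0,0,0],[0,0,0],[0,0,0],[0,0,0],[0,0,0]])

```text
t: 42.7
ee_pos: [424.8, -327.4, 203.4]
orientation: [-2.104, 2.327, -0.001]
ft_force: [-0.2, -0.1, 0.6]
width: 87.6
```

```bash
python3 - <<'E'
from h import *
im=get("wrist"); np.savez("w12.npz",**im)
import sys; sys.argv=["x","w12.npz"]
from m2 import *
blob("blue lid",blue&(Z>90),105)
E
python3 tilt.py -96
```

```text
blue lid 2863 [329. 180.] rect [ 430.9 -329.3] [48.2 50.4] 84.3 circ [ 430.7 -328.9] 25.6 z [103.7 104.7 105.7]
{'t': np.float64(42.75), 'qpos': array([-0.681,  0.289,  1.824,  0.005,  1.027,  0.988]), 'ee_pos': array([ 424.788, -327.498,  203.4  ]), 'orientation': array([-2.104e+00,  2.327e+00, -1.000e-03]), 'ft_force': array([-0.431,  0.121,  0.599]), 'width': np.float64(87.807)}
jaw deg -95.75955565925192 dr to target [-0.0014  0.0022 -0.0027]
```

Request:
jog_arm(travel=[[0.01,-0.006,-0.03],[0.01,-0.006,-0.09],[0.01,-0.006,-0.16],[0.01,-0.006,-0.23],[0.01,-0.006,-0.29],[0.01,-0.006,-0.34],[0.01,-0.006,-0.37],[0.01,-0.006,-0.378],[0.01,-0.006,-0.378],[0.01,-0.006,-0.378]], dr=[[0,0,0],[-0.001,0.002,0],[-0.001,0.002,0],[-0.001,0.002,0],[-0.001,0.002,0],[-0.001,0.002,0],[-0.001,0.002,0],[-0.001,0.002,0],[-0.001,0.002,0],[-0.001,0.002,0]])

```text
t: 43.75
ee_pos: [429.3, -330.4, 52.9]
orientation: [-2.106, 2.33, -0.002]
ft_force: [-0.0, -0.7, -0.1]
width: 87.8
```

Request:
jog_arm(travel=[[0,0,0],[0,0,0],[0,0,0],[0,0,0],[0,0,0],[0,0,0],[0,0,0.01],[0,0,0.05],[0,0,0.11],[0,0,0.17]], dr=[[0,0,0],[0,0,0],[0,0,0],[0,0,0],[0,0,0],[0,0,0],[0,0,0],[0,0,0],[0,0,0],[0,0,0]], hand=-1)

```text
t: 44.75
ee_pos: [428.7, -329.9, 121.1]
orientation: [-2.107, 2.33, 0.001]
ft_force: [0.6, -1.5, -2.4]
width: 49.6
```

```bash
python3 tilt.py
```

```text
{'t': np.float64(44.75), 'qpos': array([-6.780e-01,  4.110e-01,  1.873e+00,  1.000e-03,  8.590e-01,
        9.920e-01]), 'ee_pos': array([ 428.72 , -329.893,  121.143]), 'orientation': array([-2.107e+00,  2.330e+00,  1.000e-03]), 'ft_force': array([ 0.577, -1.463, -2.441]), 'width': np.float64(49.623)}
jaw deg -95.75838812153174 dr to target [-0.0006 -0.0001 -0.    ]
```

Request:
jog_arm(travel=[[0.01,0.02,0.03],[0.03,0.07,0.06],[0.06,0.14,0.08],[0.1,0.22,0.08],[0.14,0.31,0.08],[0.18,0.4,0.08],[0.21,0.48,0.08],[0.235,0.54,0.08],[0.249,0.567,0.08],[0.251,0.57,0.08]], dr=[[0,0,0],[0,0,0],[0,0,0],[0,0,0],[0,0,0],[0,0,0],[0,0,0],[0,0,0],[0,0,0],[0,0,0]])

```text
t: 45.75
ee_pos: [529.2, -100.5, 152.8]
orientation: [-2.109, 2.328, 0.002]
ft_force: [-0.6, 0.1, -3.1]
width: 49.2
```

Request:
jog_arm(travel=[[0,0,0],[0,0,0],[0,0,0],[0,0,0],[0,0,0],[0,0,0],[0,0,0],[0,0,0],[0,0,0],[0,0,0]], dr=[[0,0,0],[0,0,0],[0,0,0],[0,0,0],[0,0,0],[0,0,0],[0,0,0],[0,0,0],[0,0,0],[0,0,0]])

```text
t: 46.75
ee_pos: [529.3, -100.5, 152.8]
orientation: [-2.11, 2.328, 0.002]
ft_force: [0.6, -0.3, -2.6]
width: 49.7
```

```bash
python3 - <<'E'
from h import *
im=get("wrist"); np.savez("w13.npz",**im); save(im,"w13.png")
import sys; sys.argv=["x","w13.npz"]
from m2 import *
blob("blue pad",blue&(Z<20),10)
E
python3 tilt.py
```

```text
blue pad 2961 [328. 161.] rect [ 538.7 -101.7] [72.4 55.1] 82.5 circ [ 530.  -100.6] 36.7 z [ 9.5 10.5 11.4]
{'t': np.float64(46.8), 'qpos': array([-2.100e-01,  3.610e-01,  1.858e+00,  1.000e-03,  9.240e-01,
        1.458e+00]), 'ee_pos': array([ 529.248, -100.455,  152.78 ]), 'orientation': array([-2.110e+00,  2.328e+00,  2.000e-03]), 'ft_force': array([-0.117,  0.356, -2.971]), 'width': np.float64(49.442)}
jaw deg -95.62494540661716 dr to target [-0.0007 -0.0005 -0.    ]
```

Pad measured at (530,-100.6), so the jar is over its middle. Lower as before.

Request:
jog_arm(travel=[[0,0,-0.02],[0,-0.001,-0.06],[0,-0.001,-0.1],[0,-0.001,-0.14],[0,-0.001,-0.17],[0,-0.001,-0.195],[0,-0.001,-0.21],[0,-0.001,-0.22],[0,-0.001,-0.226],[0,-0.001,-0.229]], dr=[[0,0,0],[0,0,0],[0,0,0],[0,0,0],[0,0,0],[0,0,0],[0,0,0],[0,0,0],[0,0,0],[0,0,0]])

```text
t: 47.8
ee_pos: [529.5, -100.9, 61.3]
orientation: [-2.109, 2.327, 0.001]
ft_force: [-0.3, 0.9, -2.3]
width: 49.5
```

Request:
jog_arm(travel=[[0,0,-0.001],[0,0,-0.002],[0,0,-0.003],[0,0,-0.004],[0,0,-0.005],[0,0,-0.006],[0,0,-0.007],[0,0,-0.008],[0,0,-0.009],[0,0,-0.009]], dr=[[0,0,0],[0,0,0],[0,0,0],[0,0,0],[0,0,0],[0,0,0],[0,0,0],[0,0,0],[0,0,0],[0,0,0]])

```text
t: 48.8
ee_pos: [529.7, -100.9, 58.0]
orientation: [-2.109, 2.327, 0.001]
ft_force: [-0.4, 1.5, 2.5]
width: 49.9
```

Request:
jog_arm(travel=[[0,0,0],[0,0,0],[0,0,0],[0,0,0],[0,0,0.01],[0,0,0.06],[0,0,0.15],[0,0,0.25],[0,0,0.35],[0,0,0.42]], dr=[[0,0,0],[0,0,0],[0,0,0],[0,0,0],[0,0,0],[0,0,0],[0,0,0],[0,0,0],[0,0,0],[0,0,0]], hand=1)

```text
t: 49.8
ee_pos: [530.4, -101.1, 229.1]
orientation: [-2.108, 2.326, -0.003]
ft_force: [1.1, -0.1, -0.9]
width: 87.5
```

Request:
jog_arm(travel=[[-0.05,-0.02,0],[-0.15,-0.06,0],[-0.25,-0.1,0],[-0.33,-0.14,0],[-0.37,-0.16,0],[-0.37,-0.16,0],[-0.37,-0.16,0],[-0.37,-0.16,0],[-0.37,-0.16,0],[-0.37,-0.16,0]], dr=[[0,0,0],[0,0,0],[0,0,0],[0,0,0],[0,0,0],[0,0,0],[0,0,0],[0,0,0],[0,0,0],[0,0,0]])

```text
t: 50.8
ee_pos: [382.9, -164.8, 229.0]
orientation: [-2.109, 2.325, -0.002]
ft_force: [-0.1, -0.4, 0.2]
width: 87.8
```

```bash
python3 - <<'E'
from h import *
im=get("top"); save(im,"top3.png",(160,100,480,320),2.5); np.savez("top3.npz",**im)
im=get("scene"); save(im,"scene3.png",(180,100,500,320),2.5)
st()
import sys; sys.argv=["x","top3.npz"]
from m2 import *
red=((H<8)|(H>172))&(S>120); blue=(H>100)&(H<130)&(S>110)
blob("red lid",red&(Z>95),110,(240,160,305,245)); blob("blue lid",blue&(Z>95),110,(318,170,385,250))
blob("halo",(H>8)&(H<22)&(S>80)&(Z>70),88,(180,190,230,245)); blob("roof",(Z>42)&(Z<75),48,(390,165,450,225)); blob("glass",Z>30,85,(300,118,340,160))
E
```

```text
{'t': np.float64(50.9), 'qpos': array([-4.370e-01,  6.700e-02,  2.038e+00,  2.000e-03,  1.035e+00,
        1.231e+00]), 'ee_pos': array([ 382.661, -164.809,  228.939]), 'orientation': array([-2.109e+00,  2.325e+00, -2.000e-03]), 'ft_force': array([-0.291,  0.98 ,  0.495]), 'width': np.float64(87.662)}
red lid 350 [264. 214.] rect [540.9 103.7] [47.  46.7] 2.4 circ [541.  103.3] 24.9 z [107.2 109.9 112.5]
blue lid 343 [351. 223.] rect [526.  -98.6] [47.3 46.3] 46.1 circ [527.1 -99.8] 25.1 z [107.8 110.1 112.5]
halo 64 [192. 219.] rect [525.2 279. ] [16.7 21.9] 1.6 circ [526.  278.7] 11.5 z [78.6 87.6 89.7]
roof 280 [423. 193.] rect [ 611.1 -283.4] [40.7 42.4] 63.7 circ [ 612.  -283.9] 27.9 z [50.3 55.8 64.3]
glass 389 [321. 137.] rect [732.5 -23.5] [71.1 61.5] 1.4 circ [732.8 -23.7] 36.3 z [39.1 70.5 85.6]
```

View pics/top3.png

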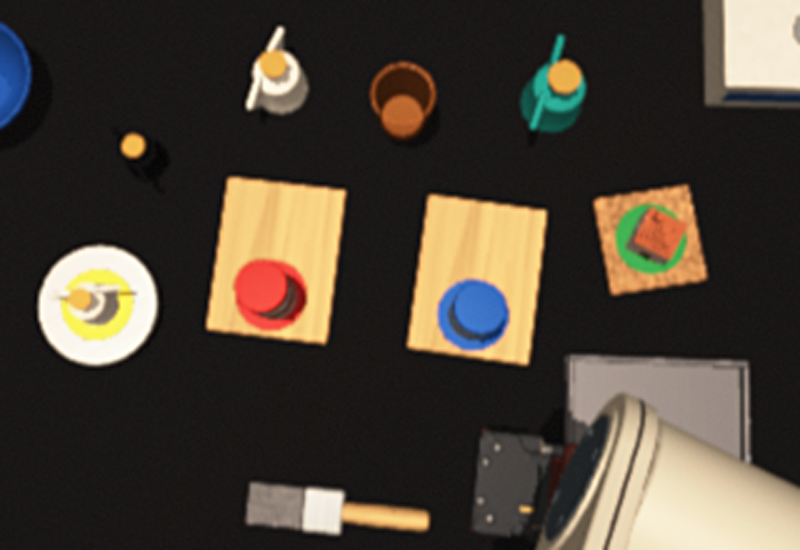

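View pics/scene3.png

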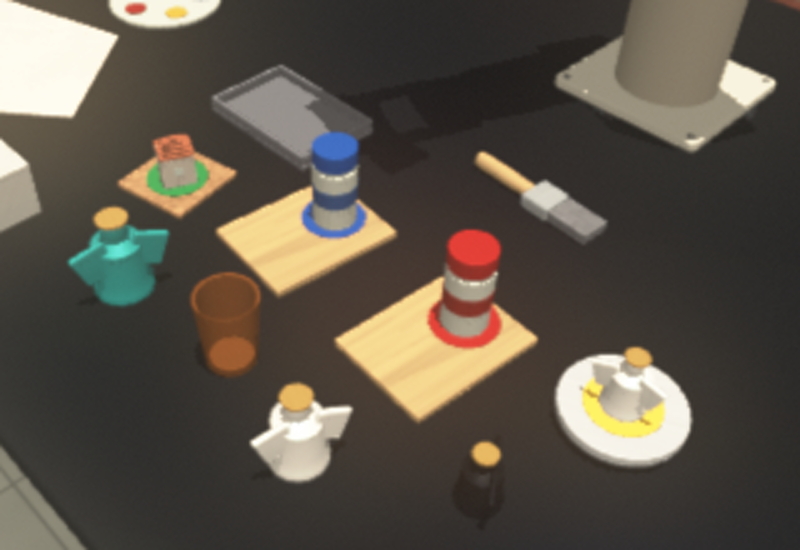

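Everything is upright and centred within about 2–3 mm, the glass hasn't moved and the gripper is clear. Handing in.

```bash
python3 -c "
from workcell import ticket
print(ticket.close_job())"
```

```text
the job is handed in; nothing more can be done
None
```

The job is done in the order asked and handed in at about 51 s of the 136 s. Both jars went into the tray, then the angel onto the yellow circle and the cottage onto the green one. The jars then went back swapped: red jar on the red pad, blue jar on the blue pad, because each had started on the other's board.

**Last checks (top and scene pictures):**
- All four things stand upright within about 2–3 mm of their circle centres, and their heights match the sizes you gave.
- The tea glass reads the same position as at the start, and the look-alikes look untouched in the pictures.
- The gripper is open and clear of everything.

**Disagreements:**
- The wrist and top cameras differed by about 2–3 mm, so I averaged them.
- The blue jar touched down in the tray at about 22 N, firmer than planned. The later set-downs read at most about 8 N, and the two figures 2–3 N.

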